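# Put the yellow rolling dies away in the drawer

### The job

Clear the yellow-banded rolling dies off the carousel: open the green cabinet's drawer, lay every yellow die on the drawer's floor with none on top of another, and then push the drawer fully shut. The barred guard only lets you reach in at its front opening, so turn the carousel by the red bar on its hub to bring each yellow die there. Leave the blue dies in their bays, and do not disturb the oil bottle or the wooden block.

Things in the scene. Friction and masses are not known exactly. Their poses are not given: they have to be found in the camera images.
- y1_c (a point): Yellow thread-rolling die: a dark steel block 76 long (its x), 38 wide (y) and 30 high (z) mm, about 0.7 kg, with a broad yellow-painted band round its middle; starts lying flat in one of the carousel's six bays with its long axis about radial, its centre about 140 mm from the carousel's axis. This point is its centre, 15 mm above its underside. Two or three of the four yellow dies are present.
- y2_c (a point): Yellow thread-rolling die: a dark steel block 76 long (its x), 38 wide (y) and 30 high (z) mm, about 0.7 kg, with a broad yellow-painted band round its middle; starts lying flat in one of the carousel's six bays with its long axis about radial, its centre about 140 mm from the carousel's axis. This point is its centre, 15 mm above its underside. Two or three of the four yellow dies are present.
- y3_c (a point): Yellow thread-rolling die: a dark steel block 76 long (its x), 38 wide (y) and 30 high (z) mm, about 0.7 kg, with a broad yellow-painted band round its middle; starts lying flat in one of the carousel's six bays with its long axis about radial, its centre about 140 mm from the carousel's axis. This point is its centre, 15 mm above its underside. Two or three of the four yellow dies are present.
- y4_c (a point): Yellow thread-rolling die: a dark steel block 76 long (its x), 38 wide (y) and 30 high (z) mm, about 0.7 kg, with a broad yellow-painted band round its middle; starts lying flat in one of the carousel's six bays with its long axis about radial, its centre about 140 mm from the carousel's axis. This point is its centre, 15 mm above its underside. Two or three of the four yellow dies are present.
- b1_c (a point): Blue thread-rolling die: a dark steel block 76 long (its x), 38 wide (y) and 30 high (z) mm, about 0.7 kg, with a broad blue-painted band round its middle; starts lying flat in one of the carousel's six bays with its long axis about radial, its centre about 140 mm from the carousel's axis. This point is its centre, 15 mm above its underside. It stays on the carousel.
- b2_c (a point): Blue thread-rolling die: a dark steel block 76 long (its x), 38 wide (y) and 30 high (z) mm, about 0.7 kg, with a broad blue-painted band round its middle; starts lying flat in one of the carousel's six bays with its long axis about radial, its centre about 140 mm from the carousel's axis. This point is its centre, 15 mm above its underside. It stays on the carousel.
- hub_bar (a point): red grip bar on top of the carousel's hub, 80 long (its x), 22 thick (y), 40 high mm; this point is its centre, on the carousel's vertical axis, 140 mm above the table; turns with the carousel. Its lower edge rests on the hub (64 mm diameter) 120 mm above the table.
- carousel (a joint): angle of the carousel, rad, counter-clockwise from above positive, 0 at the start, turning freely several turns either way against a little friction (about 0.25 N m); it stays where it is left. Its cream rubber-topped disc is 380 mm across, without a rim, its top 45 mm above the table.
- opening (a point): middle of the guard's front opening, at the height of the disc's top (45 mm), 140 mm from the carousel's axis towards the robot: a die is lifted out here. x of this frame points horizontally from here to the axis. The opening is 170 mm wide (y) and runs from the guard's front edge back past the hub, so that the hub and the die at the front are reached from above.
- guard: fixed green guard over the carousel, a grid of 10 mm bars 94 to 106 mm above the table, on four corner legs; origin on the table on the carousel's axis, -x to its front opening. The grid spans from x = -155 to 205 mm and 195 mm to either side; open for y within 85 mm and x below 68 mm.
- bay_b1 (a point): centre of the bay where blue die b1 starts, on the disc's top, 140 mm from the axis; the bay is a 60-degree sector between dark green lines; turns with the carousel
- bay_b2 (a point): centre of the bay where blue die b2 starts, on the disc's top, 140 mm from the axis; the bay is a 60-degree sector between dark green lines; turns with the carousel
- cabinet_drawer0_handle (a point): middle of the drawer's steel bar handle: a level round bar 11 mm thick, 120 mm long along y, its centre line 35 mm in front of the drawer's front, 82 mm above the table; moves with the drawer, which opens to this frame's -x. The fixed green cabinet is 280 deep (x), 320 wide (y), 120 high mm.
- drawer_floor (a point): point on the drawer's inner floor, 22 mm above the table, at the middle of the foot of its inner front wall; moves with the drawer, its -x the way the drawer opens. The inside reaches from here 235 mm towards +x and 148 mm to either side (y), with walls up to 98 mm above the table (drawer front to 109 mm).
- cabinet_drawer0 (a joint): how far the drawer is pulled out, m: 0 shut, 0.197 fully open; slides with about 1 N of friction and stays where it is left
- oil_bottle: amber oil bottle, 68 mm across, 200 mm high, standing; origin at the centre of its underside; a bystander
- wood_block: pale wooden spacer block, 100 x 60 x 40 mm; origin at the centre of its underside; a bystander

How it is judged (in metres and radians):
On the way, in this order (a step that is already met when the one before it is completed fails the run):
1. the drawer is pulled open (at least 10 cm) (value of joint cabinet_drawer0 above 0.1 m), for 0.2 s.
2. all yellow dies lie on the drawer's floor (x of y1_c in the frame of drawer_floor between 0 and 0.235 m and y of y1_c in the frame of drawer_floor between -0.15 and 0.15 m and height (world z) of each of y1_c, y2_c, y3_c, y4_c below 0.05 m and linear speed of each of y1, y2, y3, y4 below 0.03 m/s and x of y2_c in the frame of drawer_floor between 0 and 0.235 m and y of y2_c in the frame of drawer_floor between -0.15 and 0.15 m and x of y3_c in the frame of drawer_floor between 0 and 0.235 m and y of y3_c in the frame of drawer_floor between -0.15 and 0.15 m and x of y4_c in the frame of drawer_floor between 0 and 0.235 m and y of y4_c in the frame of drawer_floor between -0.15 and 0.15 m), for 0.2 s.
At the end, for the whole second after the job is handed in: Every yellow die lies at rest inside the drawer on its floor, lengthwise flat and not on another die (centre below 50 mm above the table); the drawer is shut to within 8 mm; the carousel is still and both blue dies lie on it within 60 mm of their bay centres (all of step 2 and value of joint cabinet_drawer0 below 0.008 m and velocity of joint carousel between -0.05 and 0.05 rad/s and horizontal distance between b1_c and bay_b1 below 0.06 m and horizontal distance between b2_c and bay_b2 below 0.06 m and height (world z) of each of b1_c, b2_c below 0.075 m); the robot touches nothing.
It fails at once if the oil bottle is knocked or moved more than 5 cm (distance of oil_bottle from where it was at the start of the episode above 0.05 m).
It fails at once if the wooden block is knocked or moved more than 5 cm (distance of wood_block from where it was at the start of the episode above 0.05 m).
Of y1, y2, y3, y4 only 2 to 3 are there at a start; the rules pass over those that are not, and their reading is None.
At some moment in a run one of y1, y2, y3, y4 may be knocked a few centimetres aside while the robot is not near it.
Once in a run the grip may slacken for a moment while it holds something.
It also fails if it takes over 210 s, if anything falls off the work surface, if the arm or the gripper's body presses on something with over 40 N, if the wrist force passes 120 N, or if a joint passes its speed limit or range.

### The arm

A 6-joint arm with a two-finger parallel gripper is mounted at the origin on the work surface. World frame = base frame: x ahead of the robot, y to its left, z up, the work surface at z = 0. Lengths are in mm, angles in rad, forces in N, time in s.
With the tool pointing down it reaches from about 325 to 925 mm from the base axis. Payload 3.1 kg.
Tool frame: the origin (TCP) lies midway between the tips of the shut fingers; the grasp point (between the pads) lies 19 mm behind it (robot.hold_point_z is the distance from the TCP to the grasp point, in mm); z points along the fingers, y is the line along which they close (so a half turn about z gives the same grasp; the last joint's range is limited). The gripper opens to 85 mm and grips with 20 to 120 N. Pads are 22 mm wide; open, the fingers measure 114 mm over their backs; the gripper's body (76 mm by 85 mm) begins 54 mm behind the grasp point. The pads swing forward as they close: fully open they stand 13 mm farther back than shut.
Start: joints at [0.996, 0.217, 1.613, -0, 1.311, -0.112], TCP at [279.019, 559.274, 231.3] pointing down, gripper open.
Joint ranges: [-2.75, 2.75], [-0.78, 2.1], [0.31, 2.55], [-1.13, 4.27], [0.13, 2.63], [-2.58, 2.58]. Speed limits (rad/s): [2.79, 2.79, 3.14, 3.14, 3.14, 3.14].

### API

Orientations are given as a unit quaternion [x, y, z, w].
In Python, from cell import robot, grab_frame gives the robot as it stands. The module is installed in compiled form; this text tells all that it offers.
- The arm moves only by the tool step_arm, never from a script. Its argument "plan" is text: rows parted by semicolons, each of 6 numbers parted by spaces: the shift along the tool's x, y, z in cm, then the turn, a rotation vector about the tool's x, y, z in degrees. In form: dx dy dz wx wy wz; .... A call has 1 to 12 rows; each row is the pose to reach, as a shift and turn from the pose commanded when the call began, along the tool's axes at that moment; what a row does not reach only later rows make up. A row lasts 1/8 s, in which the tool goes at most 62.5 mm and 10.7 degrees, less where a joint would pass 70% of its speed; a pose out of reach is approached as far as the arm can. A call with a gripper value outside its range is refused whole. "gripper" is the opening in per cent of the stroke, from 0 (shut) to 100 (fully open), set as the call begins (left out, the last holds). The fingers move at their own pace and stop on an object; "newtons" is the grip in N (left out, the last holds). Time passes only in rows, so rows that repeat a pose let the fingers close. It gives the time, the measured TCP pose, the force, the opening and the grip force at its end, in the units of the state.
- robot.read_state(): the state, without advancing time (a new reading comes with each control period).
- grab_frame(name): name is "side" or "top" or "wrist"; returns a dict with "pixels" (384x512x3 uint8, blue, green, red), "depth" (384x512 float32, mm along the optical axis (not along the pixel's ray), 0 where there is no reading), "K" (3x3 intrinsics, pixels), "rvec" (rotation vector, rad) and "tvec" (3), from world to camera coordinates, as OpenCV has them. Camera axes: x right, y down, z forward; pixel columns grow to the right and rows downward; lengths in mm; the calibration is good to about 2 mm. A picture is of the moment at which its call begins.
- robot.sign_off(): hands the job in; it is judged then, once.
The state is a dict: "t": time; "q": joint angles; "joint_velocities": joint speeds; "joint_torque": joint torques, N m; "tool_pos": TCP position; "orientation": TCP orientation; "wrist_force": force on the tool from outside, world axes, zero at the start; "wrist_torque": the same for the moment, N m; "gripper_width": finger opening in mm; "gripper_force": force on a finger pad.
Only numpy, scipy, OpenCV 4.12 (cv2) and the standard library are available. Lean on these libraries where they do the work, as an engineer would, in place of code of your own. Each camera call takes 0.05 s, during which the arm holds its last target. There are 200 camera calls.

## Working session

There is one attempt and no reset: what is moved stays moved. The work goes in short steps, Python scripts to look and compute and a tool call to move; the robot and the scene stay as the last step left them, time stands still between calls to the robot, and variables do not carry over. Pictures are saved under pics/ and viewed, at most 14 in all, crops included, and the job is handed in when it is done.

Besides the shell and the picture viewer there is one more tool, called after ">>>" as name(argument=value, ...) on one line, values as JSON. step_arm: Moves the arm, as the interface text tells. Its arguments: {"type":"object","properties":{"plan":{"type":"string"},"gripper":{"type":"number"},"newtons":{"type":"number"}},"required":["plan"]}

```bash
mkdir -p pics
cat > h.py <<'E'
import cv2,numpy as np
from cell import robot,grab_frame
from scipy.spatial.transform import Rotation as R
def P(f):
    return cv2.Rodrigues(np.array(f["rvec"],float))[0],np.array(f["tvec"],float).ravel(),np.array(f["K"],float)
def ray(f,u,v,z):
    r,t,K=P(f); c=-r.T@t; d=r.T@np.linalg.inv(K)@[u,v,1.0]
    return c+d*(z-c[2])/d[2]
def cloud(f):
    r,t,K=P(f); D=f["depth"]; v,u=np.indices(D.shape)
    p=np.stack([(u-K[0,2])*D/K[0,0],(v-K[1,2])*D/K[1,1],D],-1)
    return (p-t)@r
def snap(n,name):
    f=grab_frame(n); cv2.imwrite(f"pics/{name}.png",f["pixels"]); return f
def st():
    s=robot.read_state(); print(s["t"],np.round(s["tool_pos"],1),np.round(R.from_quat(s["orientation"]).as_matrix(),3).tolist(),s["gripper_width"],s["gripper_force"],np.round(s["wrist_force"],1),np.round(s["q"],2))
    return s
E
python3 - <<'E'
from h import *
import numpy as np
st()
a=snap("top","top0");b=snap("side","side0")
cv2.imwrite("pics/both0.png",np.vstack([a["pixels"],b["pixels"]])[:, :] if 0 else cv2.resize(np.hstack([a["pixels"],b["pixels"]]),(800,300)))
for f in(a,b):
    r,t,K=P(f);print(-r.T@t,K[0,0])
E
```

```text
0.0 [278.5 558.6 230. ] [[-0.895, 0.446, -0.001], [0.446, 0.895, -0.002], [0.0, -0.002, -1.0]] 85.14379266079433 0.0 [ 0.2 -0.1  0.2] [ 1.    0.22  1.61 -0.    1.31 -0.11]
[ 512.03603021  -41.44270834 1240.94304066] 352.90732046496913
[ 385.50535445 -990.48968338 1159.81607417] 391.88280946039697
```

View pics/top0.png

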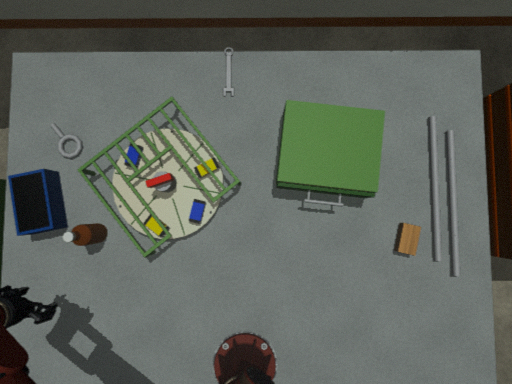

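View pics/side0.png

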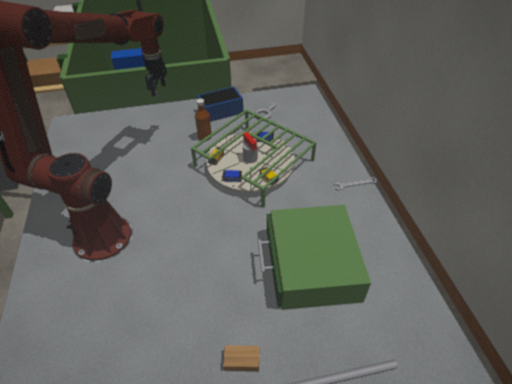

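Top view: the carousel is at about (165,182), with its guard opening facing lower right. Yellow dies are at (205,168) and (155,226), blue at (198,211) and (133,155). The cabinet is at (330,150) with its handle at (323,203), the bottle at (88,234) and the block at (408,239). The side view matches this, and I see no third yellow die.

```bash
cat >> h.py <<'E'
def blobs(f,col,z,amin=8,roi=None):
    h=cv2.cvtColor(f["pixels"],cv2.COLOR_BGR2HSV)
    lo,hi={"y":((22,150,90),(34,255,255)),"b":((110,150,60),(130,255,255)),"r":((0,180,110),(6,255,255)),"g":((45,80,60),(70,255,255)),"o":((8,100,140),(18,255,255))}[col]
    m=cv2.inRange(h,lo,hi); n,l,s,c=cv2.connectedComponentsWithStats(m)
    out=[]
    for i in range(1,n):
        if s[i,4]>=amin:
            p=ray(f,*c[i],z); vs,us=np.where(l==i); q=np.array([ray(f,u,v,z)[:2] for u,v in zip(us,vs)])
            w,V=np.linalg.eigh(np.cov(q.T)) if len(q)>3 else (0,np.eye(2))
            out.append((np.round(c[i],1).tolist(),int(s[i,4]),np.round(p[:2],1).tolist(),round(float(np.degrees(np.arctan2(V[1,1],V[0,1]))),1)))
    return out
E
python3 - <<'E'
from h import *
for n in("top","side"):
    f=grab_frame(n); print(n)
    for c,z in(("y",75),("b",75),("r",160),("o",40)):
        for o in blobs(f,c,z,15): print(c,o)
    if n=="top":
        C=cloud(f); h=cv2.cvtColor(f["pixels"],cv2.COLOR_BGR2HSV)
        g=cv2.inRange(h,(45,80,40),(70,255,255))>0
        m=g&(C[...,2]>112)&(C[...,2]<128)&(C[...,1]<0); print("cab",cv2.minAreaRect(C[m][:,:2].astype(np.float32)),m.sum(),np.median(C[m][:,2]))
        m=g&(C[...,2]>88)&(C[...,2]<115)&(C[...,1]>0)
        rect=cv2.minAreaRect(C[m][:,:2].astype(np.float32)); print("guard",rect,m.sum(),cv2.boxPoints(rect))
        m=(h[...,1]<60)&(C[...,2]>70)&(C[...,2]<100)&(C[...,1]<-50); vs,us=np.where(m); print("handle",us.min(),us.max(),vs.min(),vs.max(),m.sum(),cv2.minAreaRect(C[m][:,:2].astype(np.float32)))
E
```

```text
top
y ([210.9, 164.3], 81, [672.0, 111.1], -143.0)
y ([201.9, 169.7], 87, [654.1, 140.9], -143.7)
y ([153.8, 225.7], 163, [469.0, 298.0], -137.4)
b ([132.6, 154.2], 135, [706.8, 373.4], -161.1)
b ([196.5, 210.9], 191, [517.2, 157.5], 166.7)
r ([158.2, 179.7], 158, [613.2, 262.1], 109.2)
o ([405.7, 237.6], 260, [426.8, -542.5], 165.0)
o ([415.7, 237.6], 71, [426.6, -575.7], 170.5)
cab ((719.968994140625, -279.3959655761719), (318.3536376953125, 280.3904113769531), 83.39081573486328) 8124 121.0977525784688
guard ((632.7525024414062, 278.5211181640625), (362.151123046875, 388.97760009765625), 38.52143096923828) 2744 [[369.9544  317.90915]
 [612.2125   13.58271]
 [895.5506  239.13309]
 [653.2925  543.45953]]
handle 294 372 188 206 180 ((556.3975830078125, -288.1484375), (256.5384521484375, 40.6768798828125), 83.3874740600586)
side
y ([213.7, 151.6], 22, [465.1, 306.8], -136.4)
y ([217.3, 155.5], 23, [476.8, 278.2], 48.4)
y ([270.2, 174.5], 56, [667.3, 115.7], 56.1)
b ([127.7, 61.3], 200, [94.8, 1202.3], 156.9)
b ([262.2, 133.9], 24, [693.9, 379.5], -150.0)
b ([231.5, 173.5], 82, [516.8, 155.7], 168.7)
r ([249.2, 137.7], 54, [612.3, 259.6], 108.3)
o ([241.9, 355.3], 596, [424.7, -554.4], 163.9)
```

Run:
```python
from h import *
f=grab_frame("top"); g=f["pixels"]; h=cv2.cvtColor(g,cv2.COLOR_BGR2HSV)
C=cloud(f)
for v in range(190,210): print(v,"".join("%4d"%x for x in h[v,300:346:5,1]),"|","".join("%4d"%x for x in h[v,300:346:5,2]))
s=grab_frame("side"); S=cloud(s)
# handle in side depth
m=(abs(S[...,2]-84)<8)&(S[...,1]<-150)&(S[...,1]>-400)&(S[...,0]>500)&(S[...,0]<575); print(m.sum(),S[m].mean(0) if m.any() else 0, cv2.minAreaRect(S[m][:,:2].astype(np.float32)))
print("bottle",ray(f,*[96,233],100))
for n,fr in(("t",f),("s",s)): print(n,blobs(fr,"y",75,2))
```

```text
190   54  70  68 109 114 124 116 128 124 117 |   47  40  49  42  74  76  79  78  74  59
191   15  38  21  80 109 122 124 128 119 106 |   70  54  60  32  35  48  74  72  79  77
192   18  25  23  73  62  95 102 115 116 107 |   69  71  88  49  37  35  35  51  75  79
193   27  31  18  28  36  44  53  77  58 129 |   66  65  84  64  56  52  43  40  44  67
194   15  16  18  27  28  15  40  51  17  81 |   67  65  71  67  63  69  58  45  76  38
195   34  20  18  30  30  35  32  35   5  56 |   67  64  72  69  68  73  71  72  95  41
196   25  25  15  30  21  26  23  23  12  23 |   72  71  70  68  72  68  68  67 131  66
197   15  23  20  15  16  28  26  15  12  22 |   67  67  64  66  64  74  68  70 131  70
198   25  16  22  35  30  24  33  25   8  25 |   70  82  71  72  68  65  69  70 128  71
199   30  16   9  13  27  20  26  34  12  22 |   68 128  87  76  65  63  68  67 124  70
200   29   7   6  12  16  30  20  25  13  18 |   80 140 132 123  81  76  65  71 122  69
201    9  18   9  15   9   7  23  24   9  15 |  111 115 137 152 135 106  78  65 116  67
202   15  18  18   4   7  12   6  19   9  25
[... 526 characters left out ...]
15 |   69  73  89 111 108 122 102 119 119 118
209   16  11  21  18  29  14  18  10  19  16 |   78  68  73  70  71 113  99 124 121 114
149 [ 549.69560076 -275.62547821   86.93923263] ((554.7173461914062, -294.45440673828125), (192.27703857421875, 39.919776916503906), 85.7407455444336)
bottle [446.76315038 476.69527406 100.        ]
t [([210.9, 164.4], 82, [671.8, 111.0], -144.0), ([201.9, 169.8], 86, [653.9, 140.9], -142.1), ([153.8, 225.8], 163, [468.7, 297.8], -136.0), ([165.0, 225.5], 2, [469.6, 260.9], 90.0)]
s [([213.7, 151.6], 22, [465.1, 306.8], -136.4), ([217.6, 155.4], 25, [477.9, 278.2], 49.9), ([262.8, 170.5], 11, [643.6, 144.9], -142.5), ([270.1, 174.6], 57, [667.0, 115.4], 54.3)]
```

>>> step_arm(plan="0 0 -1 0 0 0; 0 -3 -4 0 0 10; 0 -9 -7 0 0 20; 0 -15 -8 0 0 30; 0 -21 -8 0 0 40; 0 -27 -8 0 0 50; 0 -33 -8 0 0 60; 0 -39 -8 0 0 70; 0 -45 -8 0 0 70; 0 -50 -8 0 0 70; 0 -50 -8 0 0 70", gripper=30)

```text
t: 1.68
tool_pos: [106.3, 213.0, 312.0]
orientation: [0.746, 0.666, -0.021, 0.009]
wrist_force: [-0.0, 0.7, -0.0]
gripper_width: 25.7
gripper_force: 0.0
```

```bash
cat >> h.py <<'E'
def go(x,y,z,yaw,s=None):
    "yaw: world deg of tool y; prints tool-frame delta cm and turn about tool z"
    s=s or robot.read_state(); M=R.from_quat(s["orientation"]).as_matrix()
    d=M.T@(np.array([x,y,z])-s["tool_pos"])/10
    c=np.radians(yaw); Y=np.array([np.cos(c),np.sin(c),0]);Z=np.array([0,0,-1.]);T=np.stack([np.cross(Y,Z),Y,Z],1)
    print("shift",np.round(d,2),"rot",np.round(np.degrees(R.from_matrix(M.T@T).as_rotvec()),1))
E
python3 - <<'E'
from h import *
f=grab_frame("top"); print(ray(f,305,200.5,85),ray(f,341,204.3,85),ray(f,323,202.4,85))
st(); go(450,-150,310,-6.6)
E
```

```text
[ 550.66111262 -199.19662708   85.        ] [ 538.03080191 -316.49814751   85.        ] [ 544.34100961 -257.89333764   85.        ]
1.725 [106.2 212.9 311.8] [[0.112, 0.994, -0.02], [0.993, -0.113, -0.042], [-0.044, -0.015, -0.999]] 25.414832782319003 0.0 [-0.4  0.5 -0.6] [ 0.83 -0.78  2.24 -0.01  1.72  0.94]
shift [-32.17  38.25   1.02] rot [-0.9  2.5  0.1]
```

>>> step_arm(plan="0 6 0 0 0 0; 0 12 0 0 0 0; 0 18 0 0 0 0; 0 24 0 0 0 0; 0 30 0 0 0 0; 0 30 0 0 0 0; 0 30 0 0 0 0")

```text
t: 2.6
tool_pos: [403.7, 178.4, 305.6]
orientation: [0.746, 0.666, -0.023, 0.009]
wrist_force: [0.6, 0.0, -0.4]
gripper_width: 25.4
gripper_force: 0.0
```

Run:
```python
from h import *
st(); go(450,-150,310,-6.6)
```

```text
2.6 [403.7 178.4 305.6] [[0.113, 0.993, -0.023], [0.993, -0.114, -0.044], [-0.047, -0.018, -0.999]] 25.39052390273938 0.0 [ 0.6  0.  -0.4] [ 0.28 -0.22  1.91 -0.04  1.48  0.4 ]
shift [-32.09   8.32   0.92] rot [-1.   2.7  0.1]
```

>>> step_arm(plan="-5 2.4 1.5 -1 2.7 0; -10 4.8 3 -1 2.7 0; -15 7.2 4.5 -1 2.7 0; -20 9.6 6 -1 2.7 0; -25 12 7.5 -1 2.7 0; -30 14.4 9 -1 2.7 0; -35 16.8 10.5 -1 2.7 0; -40 18.6 12 -1 2.7 0; -41.3 19.2 12.1 -1 2.7 0; -41.3 19.2 12.1 -1 2.7 0; -41.3 19.2 12.1 -1 2.7 0")

```text
t: 3.98
tool_pos: [545.4, -257.1, 201.9]
orientation: [0.746, 0.666, 0.001, 0.0]
wrist_force: [0.2, -0.5, -0.3]
gripper_width: 25.7
gripper_force: 0.0
```

Run:
```python
from h import *
st(); go(545,-258.5,68,-6.6); snap("wrist","w1")
```

```text
3.975 [ 545.4 -257.1  201.9] [[0.112, 0.994, 0.001], [0.994, -0.112, 0.0], [0.0, 0.001, -1.0]] 25.668080632024985 0.0 [ 0.2 -0.5 -0.3] [-0.56  0.2   1.7   0.    1.25 -0.45]
shift [-0.15 -0.05 13.39] rot [ 0.1 -0.   0.2]
```

View pics/w1.png

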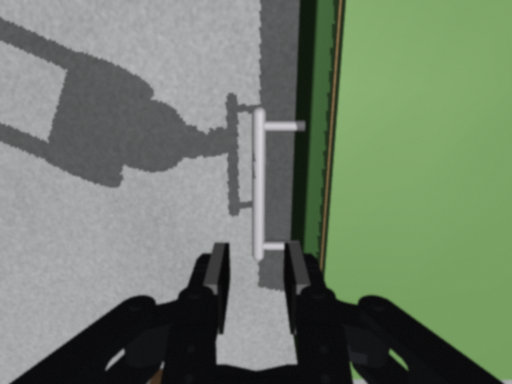

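The wrist view shows the handle bar at column 258, rows 108–258. It runs midway between the fingers (228 and 287), so the arm can go straight down.

>>> step_arm(plan="0 0 5 0 0 0; 0 0 9 0 0 0; 0 0 12 0 0 0; 0 0 13.4 0 0 0; 0 0 13.4 0 0 0; 0 0 13.4 0 0 0")

```text
t: 4.78
tool_pos: [546.7, -259.5, 68.7]
orientation: [0.746, 0.666, 0.001, 0.002]
wrist_force: [-0.1, 0.1, 0.5]
gripper_width: 25.8
gripper_force: 0.0
```

>>> step_arm(plan="0 0 0 0 0 0; 0 0 0 0 0 0; 0 0 0 0 0 0; 0 0 0 0 0 0", gripper=0, newtons=40)

```text
t: 5.28
tool_pos: [546.7, -259.7, 68.9]
orientation: [0.746, 0.666, 0.001, 0.002]
wrist_force: [-0.3, 2.4, 6.1]
gripper_width: 9.3
gripper_force: 39.4
```

>>> step_arm(plan="0 -2 0 0 0 0; 0 -4 0 0 0 0; 0 -6 0 0 0 0; 0 -8 0 0 0 0; 0 -10 0 0 0 0; 0 -12 0 0 0 0; 0 -14 0 0 0 0; 0 -16 0 0 0 0; 0 -18 0 0 0 0; 0 -19 0 0 0 0; 0 -19.4 0 0 0 0; 0 -19.4 0 0 0 0")

```text
t: 6.78
tool_pos: [353.7, -237.2, 68.8]
orientation: [0.747, 0.665, 0.001, 0.001]
wrist_force: [-0.6, 4.4, 10.9]
gripper_width: 9.8
gripper_force: 41.8
```

>>> step_arm(plan="0 0 0 0 0 0; 0 0 0 0 0 0; 0 0 0 0 0 0; 0 0 -4 0 0 0; 0 0 -10 0 0 0; 0 0 -16 0 0 0; 0 0 -18 0 0 0; 0 0 -18 0 0 0", gripper=30)

```text
t: 7.78
tool_pos: [353.5, -238.0, 248.7]
orientation: [0.746, 0.666, 0.0, 0.002]
wrist_force: [0.1, 0.4, -1.2]
gripper_width: 25.7
gripper_force: 0.0
```

Run:
```python
from h import *
st(); go(613,262.5,250,19)
f=grab_frame("top")
C=cloud(f);h=cv2.cvtColor(f["pixels"],cv2.COLOR_BGR2HSV)
g=cv2.inRange(h,(45,80,40),(70,255,255))>0
m=g&(C[...,2]>100)&(C[...,2]<114)&(C[...,1]<-60)&(C[...,0]<560); print(m.sum(),cv2.minAreaRect(C[m][:,:2].astype(np.float32)))
for c in "yb": print(blobs(f,c,75,5))
print(blobs(f,"r",160,50))
```

```text
7.775 [ 353.5 -238.   248.7] [[0.113, 0.994, 0.004], [0.994, -0.113, -0.003], [-0.003, 0.004, -1.0]] 25.721128688734215 0.0 [ 0.1  0.4 -1.2] [-0.76 -0.25  2.04  0.    1.35 -0.64]
shift [52.67 20.1  -0.19] rot [  0.2   0.2 -25.5]
359 ((394.04937744140625, -239.76480102539062), (308.7571716308594, 14.340560913085938), 83.2291259765625)
[([210.9, 164.3], 81, [672.0, 111.1], -143.0), ([201.9, 169.7], 86, [654.1, 141.1], -144.4), ([153.7, 225.7], 165, [469.1, 298.0], -136.4)]
[([132.5, 154.4], 134, [706.3, 373.8], -160.6), ([125.6, 160.8], 5, [684.7, 396.4], -159.9), ([196.5, 211.0], 192, [517.0, 157.4], 167.2)]
[([158.3, 179.7], 159, [613.1, 262.0], 109.0)]
```

>>> step_arm(plan="5 2 0 0 0 -3; 10 4 0 0 0 -6; 15 6 0 0 0 -9; 20 8 0 0 0 -12; 25 10 0 0 0 -14; 30 12 0 0 0 -17; 35 14 0 0 0 -19; 40 16 0 0 0 -21; 45 18 0 0 0 -23; 50 19.5 0 0 0 -25.5; 52.7 20.1 0 0 0 -25.5; 52.7 20.1 0 0 0 -25.5", gripper=55)

```text
t: 9.32
tool_pos: [610.6, 265.2, 242.7]
orientation: [0.58, 0.815, -0.002, -0.002]
wrist_force: [0.1, 0.2, -0.3]
gripper_width: 47.1
gripper_force: 0.0
```

Run:
```python
from h import *
st(); go(613,262.5,128,19); snap("wrist","w2")
```

```text
9.325 [610.6 265.2 242.7] [[-0.328, 0.945, -0.005], [0.945, 0.328, -0.002], [0.0, -0.006, -1.0]] 47.099058411462515 0.0 [ 0.1  0.2 -0.3] [ 0.3   0.3   1.49  0.    1.36 -0.03]
shift [-0.33  0.2  11.47] rot [-0.3 -0.   0.1]
```

View pics/w2.png

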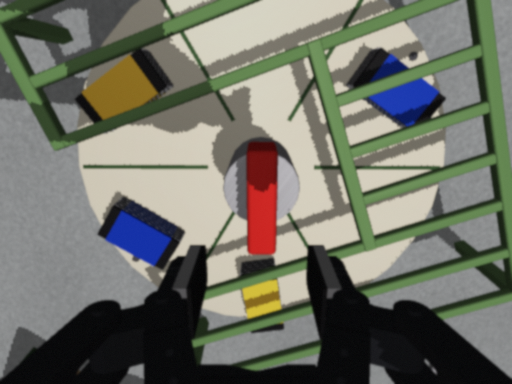

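The wrist view shows the red bar at column 262, between the fingers (205 and 315). The opening is at the left, with a blue die in it. Yellow dies are at (125,88) and (262,293), and the other two bays are empty. I'll grip the bar and turn.

>>> step_arm(plan="-0.3 0.3 4 0 0 0; -0.3 0.3 8 0 0 0; -0.3 0.3 11.4 0 0 0; -0.3 0.3 11.4 0 0 0; -0.3 0.3 11.4 0 0 0")

```text
t: 10.0
tool_pos: [616.3, 261.2, 133.7]
orientation: [0.581, 0.814, 0.0, 0.0]
wrist_force: [-0.0, -0.2, -0.2]
gripper_width: 47.2
gripper_force: 0.0
```

>>> step_arm(plan="0 0 0 0 0 0; 0 0 0 0 0 0; 0 0 0 0 0 0; 0 0 0 0 0 0; 0 0 0 0 0 0", gripper=0, newtons=40)

```text
t: 10.62
tool_pos: [615.3, 261.4, 135.8]
orientation: [0.581, 0.814, -0.001, -0.0]
wrist_force: [-4.8, -3.3, 7.1]
gripper_width: 20.9
gripper_force: 44.8
```

>>> step_arm(plan="0 0 0 0 0 -4; 0 0 0 0 0 -10; 0 0 0 0 0 -17; 0 0 0 0 0 -24; 0 0 0 0 0 -31; 0 0 0 0 0 -38; 0 0 0 0 0 -44; 0 0 0 0 0 -49; 0 0 0 0 0 -52.4; 0 0 0 0 0 -52.4; 0 0 0 0 0 -52.4")

```text
t: 12.0
tool_pos: [616.0, 262.1, 135.8]
orientation: [0.162, 0.987, -0.0, 0.001]
wrist_force: [-4.8, -1.4, 6.5]
gripper_width: 20.9
gripper_force: 40.6
```

>>> step_arm(plan="0 0 0 0 0 0; 0 0 0 0 0 0; 0 0 0 0 0 0; 0 0 -4 0 0 0; 0 0 -9 0 0 0; 0 0 -12 0 0 0; 0 0 -12 0 0 0", gripper=55)

```text
t: 12.88
tool_pos: [618.1, 262.6, 257.3]
orientation: [0.162, 0.987, 0.002, 0.004]
wrist_force: [0.2, -0.3, 0.2]
gripper_width: 46.6
gripper_force: 0.0
```

Run:
```python
from h import *
st()
for n in("top","side","wrist"):
  f=grab_frame(n);print(n)
  for c in "yb": print(c,blobs(f,c,75,12))
```

```text
12.875 [618.1 262.6 257.3] [[-0.948, 0.319, 0.008], [0.319, 0.948, 0.002], [-0.007, 0.005, -1.0]] 46.62760176627313 0.0 [ 0.2 -0.3  0.2] [ 0.3   0.29  1.48 -0.    1.37 -0.95]
top
y [([178.1, 142.1], 149, [747.4, 221.8], -164.0), ([184.4, 134.4], 13, [773.5, 200.9], -136.7), ([193.0, 215.5], 200, [502.1, 168.8], 104.8)]
b [([205.8, 175.4], 120, [635.0, 127.8], -140.7), ([118.0, 188.7], 28, [591.4, 419.3], -159.2)]
side
y [([280.0, 154.6], 32, [736.0, 225.3], -138.0), ([288.8, 156.3], 28, [769.3, 206.4], 52.1), ([226.9, 172.1], 100, [500.2, 168.2], 104.3)]
b [([121.9, 52.2], 30, [60.0, 1322.0], 153.9), ([129.4, 60.7], 236, [104.3, 1206.5], -170.9), ([235.6, 133.7], 39, [578.2, 407.7], -137.6), ([265.9, 175.9], 27, [648.9, 111.9], -141.5)]
wrist
y [([118.7, 86.4], 2799, [504.2, 168.1], 105.0), ([267.2, 273.0], 48, [730.9, 235.5], 72.0), ([257.7, 298.2], 882, [758.0, 215.5], -167.9)]
b [([388.8, 89.6], 2197, [585.0, 399.1], -141.7), ([135.4, 232.2], 1557, [640.9, 120.7], -141.2)]
```

Run:
```python
from h import *
st(); go(515,178,230,128.5)
f=grab_frame("wrist"); cv2.imwrite("pics/w3.png",f["pixels"])
```

```text
13.025 [614.8 261.6 250.6] [[-0.948, 0.319, -0.003], [0.319, 0.948, -0.001], [0.002, -0.002, -1.0]] 46.942445890589795 0.0 [-1.3  0.4  0.4] [ 0.3   0.29  1.48 -0.    1.37 -0.95]
shift [  6.78 -11.11   2.1 ] rot [ -0.   -0.2 -57.1]
```

View pics/w3.png

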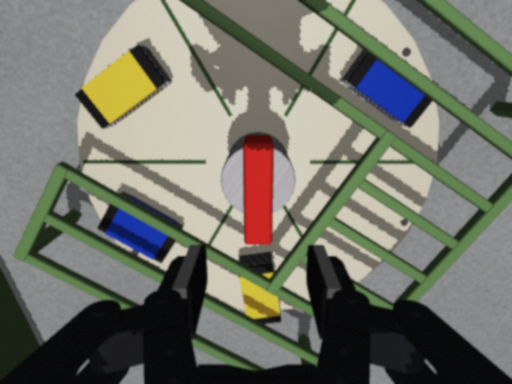

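```bash
cat >> h.py <<'E'
def die(f,x,y,zlo=66,zhi=84,rad=65):
    C=cloud(f); m=(C[...,2]>zlo)&(C[...,2]<zhi)&(np.hypot(C[...,0]-x,C[...,1]-y)<rad)&(f["depth"]>0)
    m=cv2.morphologyEx(m.astype(np.uint8),cv2.MORPH_OPEN,np.ones((3,3)))
    n,l,s,c=cv2.connectedComponentsWithStats(m)
    for i in range(1,n):
        if s[i,4]>60:
            p=C[l==i]; (cx,cy),(w,h),a=cv2.minAreaRect(p[:,:2].astype(np.float32))
            if w<h: w,h,a=h,w,a+90
            print("die c",round(cx,1),round(cy,1),"size",round(w,1),round(h,1),"long yaw",round(a,1),"n",s[i,4],"z",round(float(np.median(p[:,2])),1))
E
python3 - <<'E'
from h import *
f=grab_frame("wrist"); die(f,503,168); die(f,585,399); die(f,640,121)
E
```

```text
die c 504.5 167.6 size 76.2 39.0 long yaw 105.1 n 3886 z 74.8
die c 585.5 399.0 size 76.4 30.1 long yaw 37.9 n 2961 z 74.9
die c 642.4 120.1 size 76.2 35.0 long yaw 38.3 n 2118 z 74.9
```

Run:
```python
from h import *
go(504.5,167.6,200,15.1)
```

```text
shift [  7.41 -12.4    5.05] rot [-0.2 -0.1 56.3]
```

>>> step_arm(plan="2 -3 0 0 0 9; 4 -6 0 0 0 18; 6 -9 0 0 0 27; 7.4 -12.4 0 0 0 36; 7.4 -12.4 2 0 0 46; 7.4 -12.4 4 0 0 56.3; 7.4 -12.4 5 0 0 56.3; 7.4 -12.4 5 0 0 56.3", gripper=78)

```text
t: 14.12
tool_pos: [505.0, 167.9, 201.1]
orientation: [0.607, 0.795, -0.001, -0.001]
wrist_force: [-1.1, -0.9, 0.3]
gripper_width: 66.4
gripper_force: 0.0
```

Run:
```python
from h import *
st(); go(504.5,167.6,48,15.1)
f=grab_frame("wrist"); die(f,503,168)
```

```text
14.125 [505.  167.9 201.1] [[-0.263, 0.965, -0.003], [0.965, 0.263, -0.001], [0.0, -0.003, -1.0]] 66.44733119656436 0.0 [-1.1 -0.9  0.3] [ 0.19  0.05  1.86 -0.    1.24 -0.08]
shift [-2.000e-02 -1.000e-02  1.531e+01] rot [-0.2 -0.   0.1]
die c 504.3 167.4 size 76.2 38.5 long yaw 104.9 n 4035 z 74.9
```

>>> step_arm(plan="0 0 5 0 0 0; 0 0 10 0 0 0; 0 0 13 0 0 0; 0 0 15.3 0 0 0; 0 0 15.3 0 0 0; 0 0 15.3 0 0 0")

```text
t: 14.92
tool_pos: [507.7, 168.4, 51.3]
orientation: [0.608, 0.794, 0.001, 0.001]
wrist_force: [0.9, 0.2, 0.0]
gripper_width: 66.7
gripper_force: 0.0
```

>>> step_arm(plan="0 0 0 0 0 0; 0 0 0 0 0 0; 0 0 0 0 0 0; 0 0 0 0 0 0; 0 0 0 0 0 0", gripper=0, newtons=90)

```text
t: 15.55
tool_pos: [505.1, 167.4, 51.4]
orientation: [0.608, 0.794, -0.002, -0.001]
wrist_force: [-4.6, -2.2, 7.8]
gripper_width: 36.6
gripper_force: 93.8
```

>>> step_arm(plan="0 0 -2 0 0 0; 0 0 -5 0 0 0; 0 0 -9 0 0 0; 0 0 -12 0 0 0; 0 0 -14 0 0 0; 0 0 -14 0 0 0")

```text
t: 16.3
tool_pos: [506.8, 168.2, 191.1]
orientation: [0.608, 0.794, 0.001, 0.001]
wrist_force: [-0.5, -0.0, -6.9]
gripper_width: 36.3
gripper_force: 92.3
```

Run:
```python
from h import *
st(); go(499,-177,190,-6.6)
```

```text
16.3 [506.8 168.2 191.1] [[-0.26, 0.965, 0.003], [0.965, 0.26, 0.001], [-0.0, 0.004, -1.0]] 36.26185817772341 92.26647019386292 [-0.5 -0.  -6.9] [ 0.19  0.06  1.87 -0.    1.21 -0.07]
shift [-33.13  -9.74   0.09] rot [ 0.2 -0.  21.7]
```

>>> step_arm(plan="-3 -1 0 0 0 3; -7 -2 0 0 0 6; -11 -3 0 0 0 9; -15 -4.5 0 0 0 12; -19 -5.6 0 0 0 15; -23 -6.8 0 0 0 18; -27 -8 0 0 0 20; -30.5 -9 0 0 0 21.7; -33.1 -9.7 0 0 0 21.7; -33.1 -9.7 0 0 0 21.7; -33.1 -9.7 0 0 0 21.7")

```text
t: 17.68
tool_pos: [497.3, -175.8, 187.8]
orientation: [0.747, 0.665, -0.0, -0.002]
wrist_force: [0.1, 0.7, -6.3]
gripper_width: 36.2
gripper_force: 92.0
```

Run:
```python
from h import *
st(); go(497,-177,27,-6.6)
```

```text
17.675 [ 497.3 -175.8  187.8] [[0.116, 0.993, -0.003], [0.993, -0.116, 0.002], [0.002, -0.003, -1.0]] 36.225633702289535 92.01075196266174 [ 0.1  0.7 -6.3] [-0.47  0.05  1.88  0.    1.21 -0.36]
shift [-0.15  0.04 16.08] rot [-0.2 -0.1 -0. ]
```

>>> step_arm(plan="0 0 4 0 0 0; 0 0 8 0 0 0; 0 0 11.5 0 0 0; 0 0 14 0 0 0; 0 0 15.2 0 0 0; 0 0 15.8 0 0 0; 0 0 15.8 0 0 0; 0 0 15.8 0 0 0")

```text
t: 18.68
tool_pos: [499.8, -177.3, 33.1]
orientation: [0.747, 0.665, 0.001, 0.001]
wrist_force: [0.3, -1.1, -6.0]
gripper_width: 36.5
gripper_force: 91.7
```

>>> step_arm(plan="0 0 0 0 0 0; 0 0 0 0 0 0; 0 0 0 0 0 0; 0 0 0 0 0 0; 0 0 -5 0 0 0; 0 0 -10 0 0 0; 0 0 -15 0 0 0; 0 0 -20 0 0 0; 0 0 -22 0 0 0; 0 0 -22 0 0 0", gripper=70)

```text
t: 19.92
tool_pos: [499.9, -177.5, 254.3]
orientation: [0.747, 0.665, 0.001, 0.003]
wrist_force: [0.0, -0.7, -0.8]
gripper_width: 59.5
gripper_force: 0.0
```

Run:
```python
from h import *
s=st(); f=grab_frame("wrist"); die(f,498,-177,44,60)
t=grab_frame("top")
for c in "yb": print(c,blobs(t,c,75,12))
print(blobs(t,"r",160,50))
go(613,262.5,250,71.5)
```

```text
19.925 [ 499.9 -177.5  254.3] [[0.115, 0.993, 0.005], [0.993, -0.115, -0.002], [-0.002, 0.005, -1.0]] 59.452047104245295 0.0 [ 0.  -0.7 -0.8] [-0.47 -0.01  1.81  0.    1.33 -0.36]
die c 500.0 -177.9 size 76.8 38.3 long yaw 84.3 n 2627 z 51.9
y [([177.8, 141.8], 150, [748.5, 222.7], -163.8), ([290.7, 215.5], 56, [501.7, -152.9], 167.2)]
b [([205.7, 175.2], 118, [635.5, 128.3], -141.3), ([123.6, 191.1], 157, [583.4, 400.4], -139.8)]
[([158.3, 179.5], 155, [613.6, 262.0], 162.6)]
shift [44.93  6.36  0.09] rot [ -0.   -0.1 -78.1]
```

>>> step_arm(plan="5 0.7 0 0 0 -7; 10 1.4 0 0 0 -15; 15 2.1 0 0 0 -23; 20 2.8 0 0 0 -31; 25 3.5 0 0 0 -39; 30 4.2 0 0 0 -47; 35 5 0 0 0 -55; 40 5.7 0 0 0 -63; 44.9 6.4 0 0 0 -71; 44.9 6.4 0 0 0 -78.1; 44.9 6.4 0 0 0 -78.1; 44.9 6.4 0 0 0 -78.1", gripper=55)

```text
t: 21.52
tool_pos: [613.2, 261.1, 250.1]
orientation: [0.162, 0.987, -0.001, -0.001]
wrist_force: [0.7, -0.5, -0.4]
gripper_width: 47.0
gripper_force: 0.0
```

Run:
```python
from h import *
st(); go(613,262,132,72); f=grab_frame("wrist"); print(blobs(f,"r",160,50)); print(blobs(f,"y",75,50))
```

```text
21.525 [613.2 261.1 250.1] [[-0.947, 0.32, -0.002], [0.32, 0.947, -0.001], [0.002, -0.002, -1.0]] 46.95470034815405 0.0 [ 0.7 -0.5 -0.4] [ 0.3   0.29  1.49 -0.    1.37 -0.95]
shift [ 0.02  0.09 11.81] rot [-0.1 -0.1 -0.6]
[([258.9, 195.5], 2666, [612.9, 263.3], 162.0)]
[([260.1, 301.8], 919, [759.2, 216.2], -166.2)]
```

>>> step_arm(plan="0 0.1 4 0 0 0; 0 0.1 8 0 0 0; 0 0.1 11.8 0 0 0; 0 0.1 11.8 0 0 0; 0 0.1 11.8 0 0 0")

```text
t: 22.2
tool_pos: [615.3, 262.6, 135.5]
orientation: [0.161, 0.987, 0.001, 0.001]
wrist_force: [0.8, -0.7, 0.1]
gripper_width: 47.2
gripper_force: 0.0
```

>>> step_arm(plan="0 0 0 0 0 0; 0 0 0 0 0 0; 0 0 0 0 0 0; 0 0 0 0 0 0; 0 0 0 0 0 0", gripper=0, newtons=40)

```text
t: 22.82
tool_pos: [615.8, 262.2, 137.1]
orientation: [0.161, 0.987, -0.0, 0.002]
wrist_force: [-1.2, -2.7, 5.3]
gripper_width: 21.2
gripper_force: 42.7
```

>>> step_arm(plan="0 0 0 0 0 3; 0 0 0 0 0 8; 0 0 0 0 0 15; 0 0 0 0 0 22; 0 0 0 0 0 29; 0 0 0 0 0 36; 0 0 0 0 0 43; 0 0 0 0 0 50; 0 0 0 0 0 56; 0 0 0 0 0 60; 0 0 0 0 0 62; 0 0 0 0 0 62")

```text
t: 24.32
tool_pos: [615.1, 261.7, 137.1]
orientation: [0.647, 0.763, -0.0, 0.001]
wrist_force: [-2.6, -3.8, 7.4]
gripper_width: 21.4
gripper_force: 42.9
```

>>> step_arm(plan="0 0 0 0 0 3; 0 0 0 0 0 8; 0 0 0 0 0 15; 0 0 0 0 0 22; 0 0 0 0 0 29; 0 0 0 0 0 36; 0 0 0 0 0 43; 0 0 0 0 0 50; 0 0 0 0 0 56; 0 0 0 0 0 60; 0 0 0 0 0 62; 0 0 0 0 0 62")

```text
t: 25.82
tool_pos: [614.4, 262.0, 137.1]
orientation: [0.947, 0.321, -0.0, 0.001]
wrist_force: [-4.5, -5.3, 8.1]
gripper_width: 21.3
gripper_force: 43.0
```

>>> step_arm(plan="0 0 0 0 0 0; 0 0 0 0 0 0; 0 0 0 0 0 0; 0 0 -4 0 0 0; 0 0 -9 0 0 0; 0 0 -12 0 0 0; 0 0 -12 0 0 0", gripper=55)

```text
t: 26.7
tool_pos: [616.4, 263.6, 258.1]
orientation: [0.947, 0.321, 0.004, 0.0]
wrist_force: [1.2, 0.3, 0.0]
gripper_width: 46.7
gripper_force: 0.0
```

Run:
```python
from h import *
st()
for n in("top","wrist"):
  f=grab_frame(n);print(n)
  for c in "yb": print(c,blobs(f,c,75,12))
die(f,503,175); go(503,175,200,-52)
```

```text
26.7 [616.4 263.6 258.1] [[0.793, 0.609, 0.008], [0.609, -0.793, 0.003], [0.008, 0.003, -1.0]] 46.74819824782881 0.0 [1.2 0.3 0. ] [0.3  0.29 1.48 0.   1.37 1.22]
top
y [([191.6, 216.2], 210, [499.9, 173.5], -135.8), ([297.2, 216.8], 216, [497.6, -174.2], 85.6)]
b [([178.1, 142.7], 120, [745.4, 221.6], 55.8), ([187.9, 138.4], 14, [759.7, 189.1], -145.1), ([151.1, 221.3], 58, [483.5, 306.9], -158.3)]
wrist
y [([258.7, 293.7], 1479, [502.1, 172.9], 46.6)]
b [([390.7, 87.7], 2219, [750.2, 211.3], 69.6), ([138.5, 230.4], 1451, [486.9, 320.1], 69.1)]
die c 501.7 172.2 size 76.7 38.8 long yaw 45.9 n 2108 z 74.9
shift [-14.13   0.22   5.3 ] rot [-0.   0.  -0.5]
```

>>> step_arm(plan="-4 0.1 0 0 0 -3; -8 0.2 0 0 0 -6; -12 0.3 2 0 0 -8.5; -14.3 0.4 4 0 0 -8.5; -14.3 0.4 5.3 0 0 -8.5; -14.3 0.4 5.3 0 0 -8.5; -14.3 0.4 5.3 0 0 -8.5", gripper=78)

```text
t: 27.68
tool_pos: [504.3, 173.2, 201.1]
orientation: [0.92, 0.391, 0.001, 0.0]
wrist_force: [0.2, -0.4, 0.2]
gripper_width: 66.7
gripper_force: 0.0
```

Run:
```python
from h import *
st(); f=grab_frame("wrist"); die(f,503,172); go(501.7,172.2,46,-44)
```

```text
27.675 [504.3 173.2 201.1] [[0.695, 0.719, 0.001], [0.719, -0.695, 0.0], [0.001, 0.001, -1.0]] 66.71461532611693 0.0 [ 0.2 -0.4  0.2] [0.2  0.05 1.86 0.   1.23 0.97]
die c 501.7 172.4 size 75.4 38.7 long yaw 45.9 n 4021 z 74.9
shift [-0.29 -0.14 15.55] rot [ 0.1 -0.1  0. ]
```

>>> step_arm(plan="-0.4 -0.2 5 0 0 0; -0.4 -0.2 10 0 0 0; -0.4 -0.2 13 0 0 0; -0.4 -0.2 15.4 0 0 0; -0.4 -0.2 15.4 0 0 0; -0.4 -0.2 15.4 0 0 0")

```text
t: 28.48
tool_pos: [500.7, 171.6, 48.2]
orientation: [0.921, 0.391, 0.001, 0.0]
wrist_force: [0.7, -0.5, 0.8]
gripper_width: 66.8
gripper_force: 0.0
```

>>> step_arm(plan="0 0 0 0 0 0; 0 0 0 0 0 0; 0 0 0 0 0 0; 0 0 0 0 0 0; 0 0 0 0 0 0", gripper=0, newtons=90)

```text
t: 29.1
tool_pos: [500.7, 171.4, 48.8]
orientation: [0.921, 0.391, 0.002, 0.0]
wrist_force: [-0.4, -0.6, 5.7]
gripper_width: 36.3
gripper_force: 92.2
```

>>> step_arm(plan="0 0 -2 0 0 0; 0 0 -5 0 0 0; 0 0 -9 0 0 0; 0 0 -12 0 0 0; 0 0 -14 0 0 0; 0 0 -14 0 0 0")

```text
t: 29.85
tool_pos: [499.1, 171.2, 187.2]
orientation: [0.921, 0.391, 0.001, 0.0]
wrist_force: [-0.4, 1.0, -6.9]
gripper_width: 36.3
gripper_force: 91.7
```

Run:
```python
from h import *
st(); go(482,-326,190,-6.6)
```

```text
29.85 [499.1 171.2 187.2] [[0.695, 0.719, 0.002], [0.719, -0.695, 0.0], [0.002, 0.001, -1.0]] 36.338472137049024 91.7331612110138 [-0.4  1.  -6.9] [0.2  0.05 1.88 0.   1.2  0.97]
shift [-36.94  33.32  -0.31] rot [  0.1  -0.1 -37.4]
```

>>> step_arm(plan="-3 2.7 0 0 0 -4; -7 6.3 0 0 0 -8; -11 9.9 0 0 0 -12; -15 13.5 0 0 0 -16; -19 17.1 0 0 0 -20; -23 20.7 0 0 0 -24; -27 24.3 0 0 0 -28; -31 28 0 0 0 -32; -34 30.7 0 0 0 -36; -36.9 33.3 0 0 0 -37.4; -36.9 33.3 0 0 0 -37.4; -36.9 33.3 0 0 0 -37.4")

```text
t: 31.35
tool_pos: [480.5, -324.2, 183.9]
orientation: [0.747, 0.665, 0.0, -0.003]
wrist_force: [-0.5, 0.0, -6.6]
gripper_width: 36.6
gripper_force: 91.9
```

Run:
```python
from h import *
st(); go(480,-326,28,-6.6)
```

```text
31.35 [ 480.5 -324.2  183.9] [[0.116, 0.993, -0.003], [0.993, -0.116, 0.004], [0.004, -0.004, -1.0]] 36.633290636749685 91.88960552215576 [-0.5  0.  -6.6] [-0.72  0.17  1.76  0.    1.22 -0.6 ]
shift [-0.24  0.03 15.59] rot [-0.2 -0.2 -0.1]
```

>>> step_arm(plan="0 0 4 0 0 0; 0 0 8 0 0 0; 0 0 11.5 0 0 0; 0 0 14 0 0 0; 0 0 15.2 0 0 0; 0 0 15.6 0 0 0; 0 0 15.6 0 0 0; 0 0 15.6 0 0 0")

```text
t: 32.35
tool_pos: [483.2, -326.5, 32.3]
orientation: [0.747, 0.665, 0.0, 0.002]
wrist_force: [-0.3, 0.1, -5.8]
gripper_width: 36.7
gripper_force: 91.6
```

>>> step_arm(plan="0 0 0 0 0 0; 0 0 0 0 0 0; 0 0 0 0 0 0; 0 0 0 0 0 0; 0 0 -5 0 0 0; 0 0 -10 0 0 0; 0 0 -15 0 0 0; 0 0 -20 0 0 0; 0 0 -22 0 0 0; 0 0 -22 0 0 0", gripper=70)

```text
t: 33.6
tool_pos: [482.7, -326.2, 252.2]
orientation: [0.747, 0.665, 0.0, 0.002]
wrist_force: [0.3, 0.1, -1.2]
gripper_width: 59.7
gripper_force: 0.0
```

Run:
```python
from h import *
s=st(); f=grab_frame("wrist"); die(f,482,-326,44,60)
t=snap("top","top5"); die(t,498,-177,44,60)
for c in "yb": print(c,blobs(t,c,75,5))
for c in "yb": print(c,blobs(grab_frame("side"),c,75,5))
C=cloud(t);h=cv2.cvtColor(t["pixels"],cv2.COLOR_BGR2HSV)
g=cv2.inRange(h,(45,80,40),(70,255,255))>0
m=g&(C[...,2]>100)&(C[...,2]<114)&(C[...,1]<-60)&(C[...,0]<560); print(m.sum(),cv2.minAreaRect(C[m][:,:2].astype(np.float32)))
go(345,-236,240,-6.6)
```

```text
33.6 [ 482.7 -326.2  252.2] [[0.115, 0.993, 0.003], [0.993, -0.115, -0.002], [-0.002, 0.003, -1.0]] 59.66649275475536 0.0 [ 0.3  0.1 -1.2] [-0.71  0.11  1.7   0.    1.33 -0.6 ]
die c 483.8 -325.6 size 76.5 38.6 long yaw 83.4 n 2653 z 51.9
die c 497.7 -177.8 size 76.0 38.2 long yaw 83.6 n 263 z 52.9
y [([297.2, 216.7], 217, [497.7, -174.2], 83.8), ([341.3, 221.6], 216, [481.6, -318.9], 83.6)]
b [([178.3, 142.6], 121, [745.5, 220.8], 57.3), ([187.9, 138.4], 14, [759.7, 189.1], -145.1), ([147.9, 221.1], 141, [484.2, 317.8], 70.6), ([45.0, 229.2], 5, [458.0, 657.2], 95.8)]
y [([5.7, 65.8], 282, [-580.5, 1309.4], 108.6), ([242.3, 243.3], 160, [494.9, -194.6], 79.9), ([245.8, 280.2], 201, [479.0, -338.5], 81.6)]
b [([131.4, 57.3], 313, [115.4, 1245.1], 114.7), ([214.8, 149.5], 10, [471.7, 319.5], 83.5), ([280.7, 153.5], 22, [740.8, 230.9], -143.9), ([286.3, 158.7], 17, [755.1, 193.8], 48.0)]
228 ((393.5185241699219, -239.71177673339844), (309.09027099609375, 13.307136535644531), 82.9522933959961)
shift [  7.23 -14.5    0.84] rot [-0.2 -0.2 -0. ]
```

View pics/top5.png

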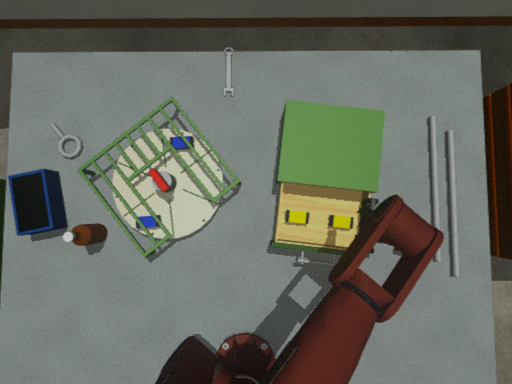

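The top view shows both yellow dies flat and apart in the drawer at (298,217) and (341,222). Only the two blue dies are left on the carousel. Next I'll take the handle again and push the drawer shut.

>>> step_arm(plan="2.5 -4.7 0 0 0 0; 5 -9.4 0 0 0 0; 7.4 -13.8 0 0 0 0; 7.4 -13.8 0 0 0 0; 7.4 -13.8 0 0 0 0; 7.4 -13.8 5 0 0 0; 7.4 -13.8 9 0 0 0; 7.4 -13.8 9 0 0 0", gripper=32)

```text
t: 34.8
tool_pos: [352.0, -234.8, 157.3]
orientation: [0.747, 0.665, -0.0, -0.004]
wrist_force: [-0.2, -0.3, -0.3]
gripper_width: 27.2
gripper_force: 0.0
```

Run:
```python
from h import *
s=st(); go(353.7,-237.2,68,-6.6)
f=grab_frame("wrist");C=cloud(f);m=(abs(C[...,2]-85)<5)&(C[...,0]>320)&(C[...,0]<375)&(abs(C[...,1]+237)<50)
print(m.sum(),cv2.minAreaRect(C[m][:,:2].astype(np.float32)))
```

```text
34.8 [ 352.  -234.8  157.3] [[0.115, 0.993, -0.006], [0.993, -0.115, 0.006], [0.005, -0.007, -1.0]] 27.249923844878936 0.0 [-0.2 -0.3 -0.3] [-0.75 -0.14  2.13  0.    1.16 -0.64]
shift [-0.27  0.26  8.92] rot [-0.4 -0.3 -0. ]
2414 ((359.36895751953125, -236.9089813232422), (101.86881256103516, 22.94976806640625), 84.99688720703125)
```

>>> step_arm(plan="0 0.1 3 0 0 0; 0 0.1 6 0 0 0; 0 0.1 8.9 0 0 0; 0 0.1 8.9 0 0 0; 0 0.1 8.9 0 0 0")

```text
t: 35.48
tool_pos: [356.4, -238.0, 73.9]
orientation: [0.747, 0.665, 0.0, 0.002]
wrist_force: [-0.2, -0.4, 0.6]
gripper_width: 27.3
gripper_force: 0.0
```

>>> step_arm(plan="0 0 0 0 0 0; 0 0 0 0 0 0; 0 0 0 0 0 0; 0 0 0 0 0 0", gripper=0, newtons=40)

```text
t: 35.98
tool_pos: [356.1, -237.8, 73.9]
orientation: [0.747, 0.665, 0.0, 0.002]
wrist_force: [-1.0, 0.8, 6.4]
gripper_width: 9.3
gripper_force: 39.3
```

>>> step_arm(plan="0 0.5 0 0 0 0; 0 1.5 0 0 0 0; 0 3 0 0 0 0; 0 4.7 0 0 0 0; 0 6.4 0 0 0 0; 0 8.1 0 0 0 0; 0 9.8 0 0 0 0; 0 11.5 0 0 0 0; 0 13 0 0 0 0; 0 14 0 0 0 0; 0 14.5 0 0 0 0; 0 14.5 0 0 0 0")

```text
t: 37.48
tool_pos: [500.9, -254.6, 73.9]
orientation: [0.747, 0.665, 0.001, 0.003]
wrist_force: [0.0, -1.5, 6.2]
gripper_width: 9.3
gripper_force: 39.8
```

>>> step_arm(plan="0 1 0 0 0 0; 0 2 0 0 0 0; 0 3 0 0 0 0; 0 3.7 0 0 0 0; 0 4.2 0 0 0 0; 0 4.5 0 0 0 0; 0 4.8 0 0 0 0; 0 4.8 0 0 0 0; 0 4.8 0 0 0 0")

```text
t: 38.6
tool_pos: [547.4, -260.1, 73.9]
orientation: [0.747, 0.665, 0.0, 0.002]
wrist_force: [-1.0, -0.7, 6.2]
gripper_width: 9.1
gripper_force: 39.9
```

Run:
```python
from h import *
s=st(); go(546.7,-259.6,68,-6.6)
```

```text
38.6 [ 547.4 -260.1   73.9] [[0.115, 0.993, 0.003], [0.993, -0.115, -0.003], [-0.002, 0.003, -1.0]] 9.08788046909462 39.91693317890167 [-1.  -0.7  6.2] [-0.56  0.35  1.77 -0.    1.02 -0.44]
shift [ 0.04 -0.08  0.59] rot [ 0.2  0.1 -0. ]
```

Nearly shut. I'll push a little more until it meets the stop.

>>> step_arm(plan="0 0.2 0 0 0 0; 0 0.4 0 0 0 0; 0 0.5 0 0 0 0; 0 0.5 0 0 0 0; 0 0.5 0 0 0 0")

```text
t: 39.22
tool_pos: [547.5, -260.0, 73.8]
orientation: [0.746, 0.666, -0.003, -0.003]
wrist_force: [-13.8, -0.9, 17.4]
gripper_width: 9.2
gripper_force: 40.9
```

>>> step_arm(plan="0 0 0 0 0 0; 0 0 0 0 0 0; 0 0 0 0 0 0; 0 0 -4 0 0 0; 0 0 -9 0 0 0; 0 -3 -14 0 0 0; 0 -8 -16 0 0 0; 0 -13 -16 0 0 0; 0 -18 -16 0 0 0; 0 -18 -16 0 0 0; 0 -18 -16 0 0 0", gripper=30)

```text
t: 40.6
tool_pos: [373.1, -238.7, 232.1]
orientation: [0.747, 0.665, 0.0, 0.001]
wrist_force: [0.2, 0.2, 0.4]
gripper_width: 25.6
gripper_force: 0.0
```

Run:
```python
from h import *
st(); a=snap("top","top6"); b=snap("side","side6")
cv2.imwrite("pics/f6.png",cv2.resize(np.hstack([a["pixels"],b["pixels"]]),(800,300)))
for c in "yb": print(c,blobs(a,c,75,12))
print(ray(a,305,200.5,85)); 
s=grab_frame("wrist"); C=cloud(s); m=(abs(C[...,2]-85)<5)&(C[...,0]>500)&(C[...,0]<570)&(C[...,1]<-150)&(C[...,1]>-330); print(m.sum(),cv2.minAreaRect(C[m][:,:2].astype(np.float32)) if m.any() else 0)
```

```text
40.6 [ 373.1 -238.7  232.1] [[0.115, 0.993, 0.002], [0.993, -0.115, -0.001], [-0.0, 0.002, -1.0]] 25.550310185500404 0.0 [0.2 0.2 0.4] [-0.73 -0.19  2.02  0.    1.31 -0.61]
y []
b [([178.4, 142.7], 121, [745.2, 220.7], 57.2), ([187.9, 138.4], 14, [759.7, 189.1], -145.1), ([147.9, 221.1], 140, [484.2, 317.6], 70.1)]
[ 550.66111262 -199.19662708   85.        ]
2255 ((558.3624267578125, -260.62396240234375), (129.02647399902344, 34.423030853271484), 83.82916259765625)
```

View pics/f6.png

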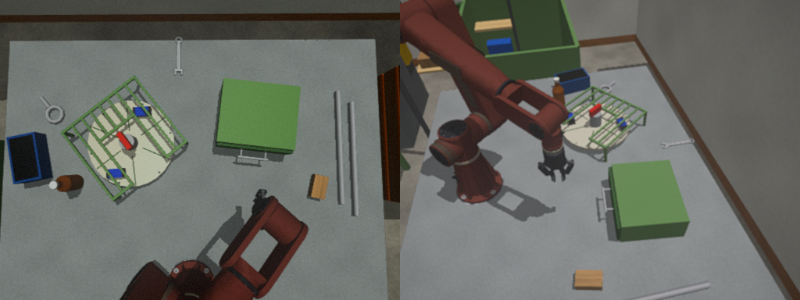

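The drawer is shut against its stop, the arm is clear, the blue dies are still on the carousel, and the bottle and block haven't moved.

```bash
python3 -c "
from cell import robot
print(robot.sign_off())"
```

```text
the job is handed in; nothing more can be done
None
```

The job is handed in: the two yellow dies present lie flat and apart in the shut drawer, both blue dies are still on the carousel, and the bottle and block were not disturbed; sign-off returned no verdict.

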